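# Set the skylight vent lever and blind winder to their pointers

## Robot

A 7-joint arm with a two-finger parallel gripper is mounted at the origin on the work surface. World frame = base frame: x ahead of the robot, y to its left, z up, the work surface at z = 0. Lengths are in m, angles in rad, forces in N, time in s.
With the tool pointing down it reaches from about 0.425 to 0.875 m from the base axis. Payload 4.7 kg.
Tool frame: the origin (TCP) lies on the centre line of the jaws, within the pads' length; the fingertips stand 14 mm ahead of it and the grasp point (between the pads) lies 5 mm behind it; z points along the fingers, y is the line along which they close (so a half turn about z gives the same grasp; the last joint's range is limited). The gripper opens to 87 mm and grips with 3 to 60 N. Pads are 19 mm wide; open, the fingers measure 117 mm over their backs; the gripper's body (75 mm by 190 mm) begins 51 mm behind the grasp point.
Start: joints at [-1.151, 0.321, -0.07, 1.45, 0.023, 1.371, -0.057], TCP at [0.257, 0.597, 0.237] pointing down, gripper open.
Joint ranges: [-2.86, 2.86], [-0.3, 2.09], [-1.38, 1.24], [0.06, 2.45], [-1.56, 4.7], [0.09, 2.05], [-2.69, 2.69]. Speed limits (rad/s): [2.57, 2.57, 3.14, 3.14, 3.14, 3.14, 3.14].

## Interface

Orientations are given as a rotation vector (axis times angle).
In Python, from bench import ctrl gives the robot as it stands.
- The arm moves only by the tool send_rows, never from a script. Its argument "steps" is a list of rows, each an object of numbers: "tx", "ty", "tz": the shift along the tool's x, y, z in units of 60 mm (1.0 is 60 mm); "turn": the turn about the tool's z in units of 8 degrees (1.0 is 8 degrees); "grip": the opening, from 0 (shut) to 1 (fully open). A call has 1 to 12 rows; each row shifts and turns the commanded pose from where the row before left it, along the tool's axes as they then stand; what a row does not reach is not made up. A row lasts 1/8 s, in which the tool goes at most 62.5 mm and 10.7 degrees, less where a joint would pass 70% of its speed; a pose out of reach is approached as far as the arm can. A call is refused whole if a number of a shift passes 1 or a number of a turn 1, either way. A call with a gripper value outside its range is refused whole. The fingers move at their own pace and stop on an object; "newtons" is the grip in N (left out, the last holds). Time passes only in rows, so rows that do not move let the fingers close. It gives the time, the measured TCP pose, the force, the opening and the grip force at its end, in the units of the state.
- ctrl.get_state(): the state, without advancing time (a new reading comes with each control period).
- ctrl.get_image(name): name is "scene" or "top"; returns a dict with "pixels" (420x560x3 uint8, red, green, blue), "K" (3x3 intrinsics, pixels), "cam_to_world" (4x4, takes a point from camera to world coordinates). Camera axes: x right, y down, z forward; pixel columns grow to the right and rows downward; lengths in m; the calibration is good to about 2 mm. A picture is of the moment at which its call begins. There is no depth.
- ctrl.close_job(): hands the job in; it is judged then, once.
The state is a dict: "time": time; "joint_positions": joint angles; "qd": joint speeds; "joint_torque": joint torques, N m; "position": TCP position; "tool_rot": TCP orientation; "ft_force": force on the tool from outside, world axes, zero at the start; "torque": the same for the moment, N m; "grip_width": opening from 0.0 (shut) to 1.0 (fully open); "grip_force": force on a finger pad.
Only numpy, scipy, OpenCV 4.12 (cv2) and the standard library are available. Lean on these libraries where they do the work, as an engineer would, in place of code of your own. Each camera call takes 0.05 s, during which the arm holds its last target. There are 200 camera calls.

## Task

Set the skylight: swing the upright vent lever until it is in line with the small aluminium pointer on its quadrant, and wind the blind's handwheel clockwise (seen from above) until its upright handle stands right beside its own aluminium pointer. Leave both pointers where they are, do not disturb the other things on the shelf, and let go of both controls at the end.

Things in the scene. Friction and masses are not known exactly. Their poses are not given: they have to be found in the camera images.
- vent_stand: Fixed stand of the vent lever: base plate 130 x 190 mm, grey box 75 x 110 mm up to 60 mm high, and an upright fan-shaped aluminium quadrant plate with black ticks (radius 105 mm, 10 mm thick at the rim) standing in the stand's own y-z plane, centred 65 mm above the shelf. Origin: centre of the underside; z up. The quadrant's and lever's common hinge line is level, along the stand's x.
- vent_lever (a joint): Angle of the vent lever: 0 = upright, positive = leaning towards the stand's +y, stops at -0.9 and 0.9 rad. Stiff: stays where it is left (about 2 to 3 N at the knob to move it).
- vent_knob (a point): Centre of the lever's black knob (a short drum 40 mm across and 28 mm thick, its flat ends facing along the hinge line, its round side turned to the swing), 160 mm from the hinge, at the end of a flat steel bar 14 mm wide. The point's z points along the lever away from the hinge.
- vent_hinge (a point): The lever's pivot: on the hinge line, 24 mm to the stand's +x side of the quadrant plate's middle plane, 65 mm above the shelf. The lever swings in a plane through here parallel to the stand's y-z plane.
- vent_pointer (a joint): Angle of the aluminium pointer that rides on the quadrant's rim, same zero and sense as vent_lever: the lever is in line when the two are equal. It is stiff and must not be moved.
- vent_pointer_tip (a point): Outer tip of the vent pointer (a block 22 mm wide with an 8 mm wide tip), 121 mm from the hinge line, in the quadrant's plane. The point's z points along the pointer outwards.
- blind_stand: Fixed round stand of the blind winder: dark disc 244 mm across, 8 mm thick, with a grey drum 100 mm across to 53 mm high. Origin: centre of the underside, on the handwheel's axis; z up.
- blind_wheel (a joint): Angle of the handwheel, growing clockwise seen from above; 0 = handle towards the stand's -x; stops at -0.1 and 6.2 rad. Stays where it is left.
- blind_handle (a point): Middle of the grip of the handwheel's upright black handle: a freely spinning sleeve 26 mm across, 55 mm tall (80 to 135 mm above the shelf, the point at 112.5 mm), 70 mm from the wheel's axis. The wheel's steel rim (16 mm thick, 156 mm across) lies at 62 to 78 mm height. The point's x lies along the line from handle to axis.
- blind_axis (a point): Centre of the handwheel on its upright axis, 70 mm above the shelf.
- blind_pointer (a joint): Angle of the aluminium pointer that stands just outside the wheel's rim, same zero and sense as blind_wheel: the handle is right beside the pointer when the two are equal. It is stiff and must not be moved.
- blind_pointer_tip (a point): Top of the blind pointer (an upright tab 20 mm wide, 61 mm high), 100 mm from the wheel's axis. The point's x lies along the line from pointer to axis.
- tin_a: Bystander: closed half-litre tin, 87 mm across, 100 mm high; origin at the centre of its underside.
- tin_b: Bystander: the other closed half-litre tin, same size and origin.
- bowl: Bystander: beige ceramic bowl, 130 mm across, 55 mm high; origin at the centre of its underside.
- roller_frame: Bystander: small paint-roller frame with aluminium bar, 240 mm long (along its x), 75 mm wide, 28 mm high, lying between the two stands; origin under its middle.
- sanding_block: Bystander: cork sanding block 110 x 65 x 30 mm; origin at the centre of its underside.
- brush: Bystander: paintbrush 190 mm long lying along its x; origin under its middle.
Mind the look-alikes: they are no part of the job. Leave any green look-alike of the vent_stand alone. Leave any red look-alike of the blind_stand alone.

How it is judged:
At the end, for the whole second after the job is handed in: The vent lever is within 0.10 rad (about 6 degrees) of its pointer's angle, the handwheel's handle is within 0.15 rad (about 9 degrees) of its pointer's angle and on the pointer's side of the wheel, and both are at rest (angle between the z axis of vent_knob and the z axis of vent_pointer_tip, either way round below 0.1 rad and angle between the x axis of blind_handle and the x axis of blind_pointer_tip, either way round below 0.15 rad and horizontal distance between blind_handle and blind_pointer_tip below 0.06 m and velocity of joint vent_lever between -0.05 and 0.05 rad/s and velocity of joint blind_wheel between -0.05 and 0.05 rad/s); the robot touches nothing.
It fails at once if a pointer is moved by more than 10 mm (distance of any of vent_pointer_tip, blind_pointer_tip from where it was at the start of the episode above 0.01 m).
It fails at once if another thing on the shelf is shifted by more than 30 mm (distance of any of tin_a, tin_b, bowl, roller_frame, sanding_block, brush from where it was at the start of the episode above 0.03 m).
It also fails if it takes over 58 s, if anything falls off the work surface, if the arm or the gripper's body presses on something with over 40 N, if the wrist force passes 120 N, or if a joint passes its speed limit or range.

## Working session

There is one attempt and no reset: what is moved stays moved. The work goes in short steps, Python scripts to look and compute and a tool call to move; the robot and the scene stay as the last step left them, time stands still between calls to the robot, and variables do not carry over. Pictures are saved under pics/ and viewed, at most 10 in all, crops included, and the job is handed in when it is done.

Besides the shell and the picture viewer there is one more tool, called as name(argument=value, ...) on one line, values as JSON. send_rows: Moves the arm, as the interface text tells. Its arguments: {"type":"object","properties":{"steps":{"type":"array"},"newtons":{"type":"number"}},"required":["steps"]}

```bash
mkdir -p pics
python3 - <<'E'
from bench import ctrl
import cv2
for n in ("scene","top"):
    d=ctrl.get_image(n); cv2.imwrite(f"pics/{n}0.png",cv2.resize(d["pixels"][:,:,::-1],(800,600),interpolation=cv2.INTER_CUBIC))
    print(n,d["K"].tolist(),d["cam_to_world"].round(4).tolist())
    import numpy as np; np.savez(f"{n}.npz",**d)
s=ctrl.get_state();print(s["time"],s["position"],s["tool_rot"],s["grip_width"])
E
```

```text
scene [[438.7205530899738, 0.0, 279.3100067430982], [0.0, 438.7205530899738, 204.9833967547701], [0.0, 0.0, 1.0]] [[-0.4743, 0.4968, -0.7267, 1.5525], [0.8802, 0.2534, -0.4013, 0.5787], [-0.0152, -0.83, -0.5575, 0.9841], [0.0, 0.0, 0.0, 1.0]]
top [[386.2221066774015, 0.0, 273.4308671919762], [0.0, 386.2221066774015, 199.6712521356588], [0.0, 0.0, 1.0]] [[-0.0072, -0.981, 0.1938, 0.2441], [-0.9999, 0.0084, 0.0055, 0.001], [-0.007, -0.1938, -0.981, 1.4237], [0.0, 0.0, 0.0, 1.0]]
0.1 [0.25643174 0.59673562 0.23554064] [-6.32909080e-01 -3.07689893e+00  2.81814939e-03] 1.0015942287979407
```

View pics/scene0.png

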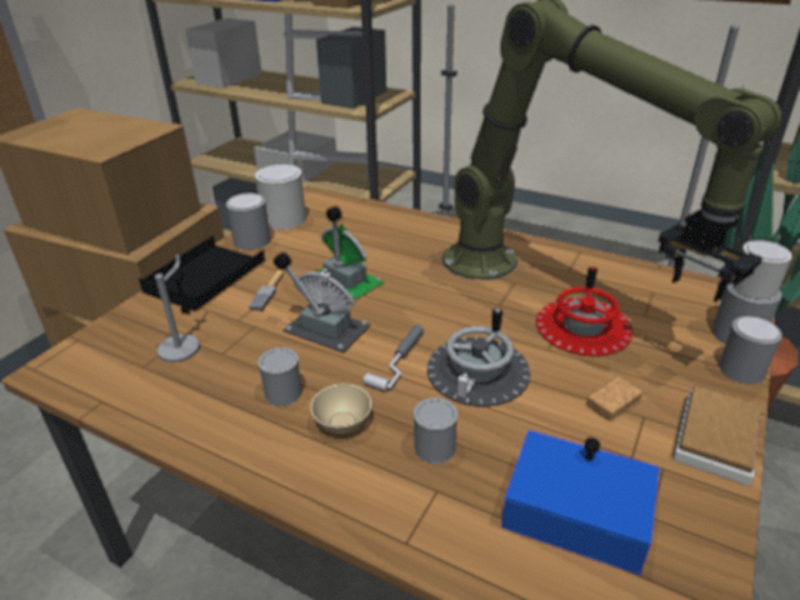

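View pics/top0.png

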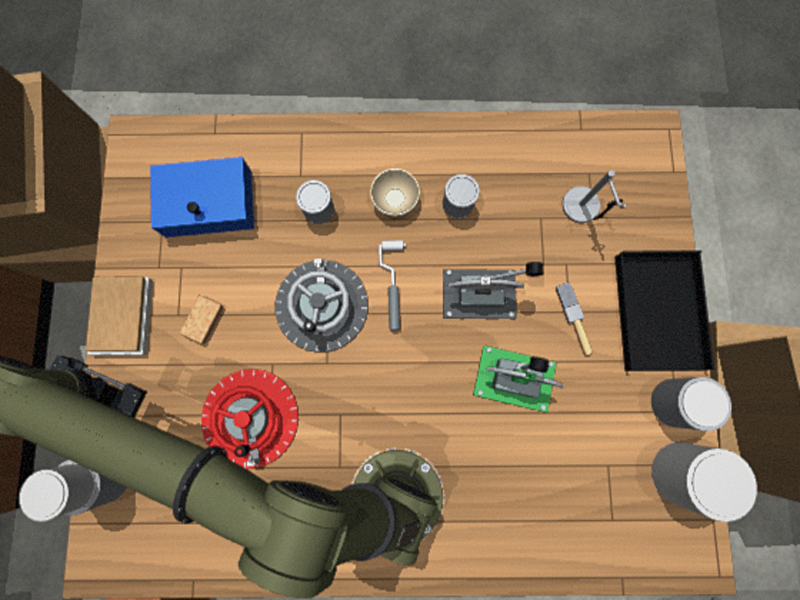

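Candidates: for the vent lever, the grey stand at top (480,293) or the green look-alike at (517,378). For the handwheel, the grey one at top (321,303) or the red look-alike at (250,418). The description points to the grey ones, so I'll check those up close.

Run:
```python
import numpy as np,cv2
a=np.load("scene.npz")["pixels"][155:290,180:380,::-1]; cv2.imwrite("pics/sc1.png",cv2.resize(a,None,fx=4,fy=4,interpolation=cv2.INTER_CUBIC))
a=np.load("top.npz")["pixels"][165:255,185:385,::-1]; cv2.imwrite("pics/tc1.png",cv2.resize(a,None,fx=4,fy=4,interpolation=cv2.INTER_CUBIC))
```

```text
(no output)
```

View pics/sc1.png

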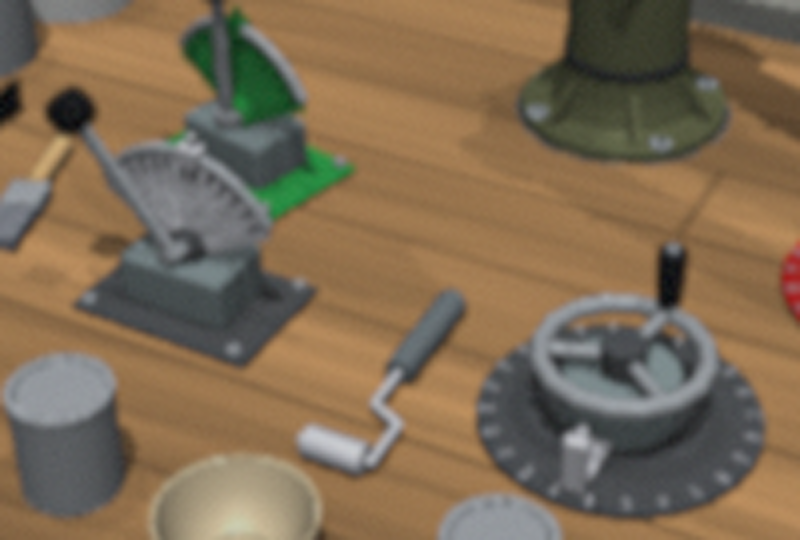

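View pics/tc1.png

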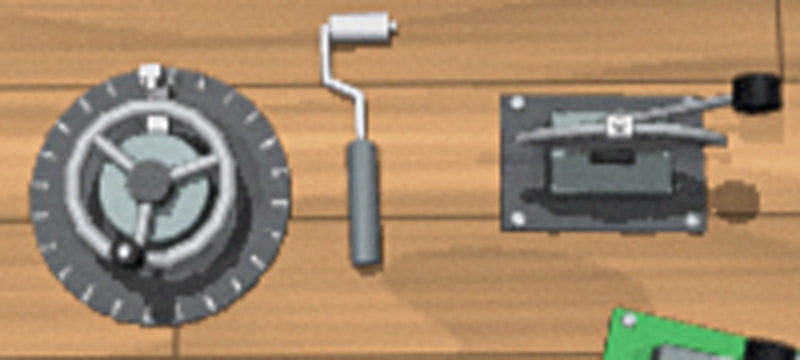

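```bash
cat > h.py <<'E'
import numpy as np
def ray(d,u,v):
    T=d["cam_to_world"];r=T[:3,:3]@np.linalg.solve(d["K"],[u,v,1.]);return T[:3,3],r
def atz(d,u,v,z):
    o,r=ray(d,u,v);return o+r*(z-o[2])/r[2]
def atplane(d,u,v,p,n):
    o,r=ray(d,u,v);return o+r*(np.dot(p-o,n)/np.dot(r,n))
def proj(d,p):
    T=d["cam_to_world"];q=d["K"]@(T[:3,:3].T@(np.asarray(p)-T[:3,3]));return q[:2]/q[2]
E
python3 - <<'E'
from h import *
t=dict(np.load("top.npz"));s=dict(np.load("scene.npz"))
tc=lambda u,v:((u+.5)/4-.5+185,(v+.5)/4-.5+165)
sc=lambda u,v:((u+.5)/4-.5+180,(v+.5)/4-.5+155)
print("disc",atz(t,*tc(161,196),.008),"hub",atz(t,*tc(150,181),.08))
print("handle",atz(t,*tc(123,245),.135),"ptr",atz(t,*tc(150,71),.061))
print("scene handle",atz(s,*sc(673,247),.135),"ptr",atz(s,*sc(575,432),.061),"hub",atz(s,*sc(625,345),.08))
c=[atz(t,*tc(*p),.006) for p in((502,95),(706,95),(706,232),(501,232))]
print(np.round(c,3),np.mean(c,0)); C=np.mean(c,0)
Y=(c[0]+c[3]-c[1]-c[2]);Y/=np.linalg.norm(Y);X=np.cross(Y,[0,0,1]);print("yaw",np.arctan2(X[1],X[0]))
C[2]=.065
# bolts
print("bolts",[atz(t,*tc(*p),.008).round(4) for p in((518,102),(693,219),(518,219))])
for d,f,k,p,h in((t,tc,(757,93),(620,124),0),(s,sc,(71,110),(190,143),0)):
    q=atplane(d,*f(*k),C+.0*X,X); 
    for off in(0,.012,.024):
        q=atplane(d,*f(*k),C+off*X,X)-C; r=atplane(d,*f(*p),C+(off-.024)*X,X)-C
        print(off,"knob",np.arctan2(q@Y,q[2]),np.hypot(q@Y,q[2]),"ptr",np.arctan2(r@Y,r[2]),np.hypot(r@Y,r[2]))
E
```

```text
disc [0.47257469 0.18960227 0.008     ] hub [0.47444109 0.18996246 0.08      ]
handle [0.41067975 0.20391473 0.135     ] ptr [0.57900438 0.19451927 0.061     ]
scene handle [0.40183736 0.20314239 0.135     ] ptr [0.57276143 0.19235352 0.061     ] hub [0.47568537 0.19378902 0.08      ]
[[ 0.566 -0.129  0.006]
 [ 0.565 -0.321  0.006]
 [ 0.435 -0.314  0.006]
 [ 0.437 -0.125  0.006]] [ 0.50069513 -0.22241194  0.006     ]
yaw -0.0084331257808609
bolts [array([ 0.5591, -0.144 ,  0.008 ]), array([ 0.447 , -0.3024,  0.008 ]), array([ 0.4483, -0.141 ,  0.008 ])]
0 knob -0.2950590381595242 0.24242720668560533 ptr 0.13907346175319055 0.23604382498429044
0.012 knob -0.4375962374534733 0.19832461391664963 ptr 0.13021002184556213 0.17769338544485092
0.024 knob -0.6539534834283076 0.16042059041635917 ptr 0.11268275119633704 0.1193705528719437
0 knob -0.8229304140866206 0.1591870570648986 ptr -0.05311733788862046 0.09209640357239894
0.012 knob -0.7340032055732365 0.15834358390552092 ptr 0.04201880916570603 0.10134049280875257
0.024 knob -0.6448360615909897 0.15875983972546595 ptr 0.12067067206186347 0.11134526466892569
```

The crops confirm both grey stands. The vent lever leans about -0.65 rad (knob at crop (757,93)) and its pointer is at about +0.115 (crop (620,124)). The wheel handle is at crop (123,247) and its pointer tab at (150,72), so the clockwise winding is about 168° through +y. I'll do the wheel first: move above the handle, then line the jaws up with the tangent.

send_rows(steps=[{"tx": -0.54, "ty": -0.56, "grip": 1}, {"tx": -0.54, "ty": -0.56}, {"tx": -0.54, "ty": -0.56}, {"tx": -0.54, "ty": -0.56}, {"tx": -0.54, "ty": -0.56}, {"tx": -0.54, "ty": -0.56}, {"tx": -0.54, "ty": -0.56}, {"tx": -0.54, "ty": -0.56}, {"tx": -0.54, "ty": -0.56}, {"turn": -0.8}, {"turn": -0.8}, {"turn": 0}], newtons=10)

```text
validation failed for argument at $.st...
```

```bash
cat >> h.py <<'E'
def where(target=None):
    from bench import ctrl; from scipy.spatial.transform import Rotation as R
    s=ctrl.get_state();M=R.from_rotvec(s["tool_rot"]).as_matrix();p=np.array(s["position"])
    print("t",s["time"],"p",p.round(4),"ydir",np.degrees(np.arctan2(M[1,1],M[0,1])).round(1),"z",M[:,2].round(3),"F",np.round(s["ft_force"],1),"w",round(s["grip_width"],3),"gf",s["grip_force"],"q",np.round(s["joint_positions"],2))
    if target is not None: print("units",(M.T@(np.asarray(target)-p)/.06).round(3))
    return p
E
python3 - <<'E'
from h import *
where((.4055,.203,.115))
E
```

```text
t 0.1 p [0.2564 0.5967 0.2355] ydir 66.8 z [-0.001 -0.002 -1.   ] F [-0.3 -0.7  0.4] w 1.002 gf 0.0 q [-1.15  0.32 -0.07  1.45  0.02  1.37 -0.06]
units [-4.873 -5.045  2.019]
```

send_rows(steps=[{"tx": -0.54, "ty": -0.56, "tz": 0, "turn": 0, "grip": 1}, {"tx": -0.54, "ty": -0.56, "tz": 0, "turn": 0, "grip": 1}, {"tx": -0.54, "ty": -0.56, "tz": 0, "turn": 0, "grip": 1}, {"tx": -0.54, "ty": -0.56, "tz": 0, "turn": 0, "grip": 1}, {"tx": -0.54, "ty": -0.56, "tz": 0, "turn": 0, "grip": 1}, {"tx": -0.54, "ty": -0.56, "tz": 0, "turn": 0, "grip": 1}, {"tx": -0.54, "ty": -0.56, "tz": 0, "turn": 0, "grip": 1}, {"tx": -0.54, "ty": -0.56, "tz": 0, "turn": 0, "grip": 1}, {"tx": -0.54, "ty": -0.56, "tz": 0, "turn": 0, "grip": 1}, {"tx": 0, "ty": 0, "tz": 0, "turn": -0.8, "grip": 1}, {"tx": 0, "ty": 0, "tz": 0, "turn": -0.8, "grip": 1}, {"tx": 0, "ty": 0, "tz": 0, "turn": 0, "grip": 1}], newtons=10)

```text
time: 1.6
position: [0.405, 0.2041, 0.2363]
tool_rot: [-0.288, -3.128, 0.0]
ft_force: [1.4, -0.0, -0.0]
grip_width: 1.001
grip_force: 0.0
```

Run:
```python
from h import *
where((.4055,.203,.115))
```

```text
t 1.6 p [0.405  0.2041 0.2363] ydir 79.5 z [-0. -0. -1.] F [ 1.4 -0.  -0. ] w 1.001 gf 0.0 q [-0.78 -0.11  0.23  1.92  0.03  1.33  0.84]
units [-0.013 -0.016  2.022]
```

send_rows(steps=[{"tx": 0, "ty": 0, "tz": 0.5, "turn": 0, "grip": 1}, {"tx": 0, "ty": 0, "tz": 0.5, "turn": 0, "grip": 1}, {"tx": 0, "ty": 0, "tz": 0.5, "turn": 0, "grip": 1}, {"tx": 0, "ty": 0, "tz": 0.5, "turn": 0, "grip": 1}, {"tx": 0, "ty": 0, "tz": 0, "turn": 0, "grip": 0.2}, {"tx": 0, "ty": 0, "tz": 0, "turn": 0, "grip": 0.2}, {"tx": 0, "ty": 0, "tz": 0, "turn": 0, "grip": 0.2}, {"tx": 0, "ty": 0, "tz": 0, "turn": 0, "grip": 0.2}, {"tx": 0, "ty": 0, "tz": 0, "turn": 0, "grip": 0.2}, {"tx": 0, "ty": 0, "tz": 0, "turn": 0, "grip": 0.2}], newtons=10)

```text
time: 2.85
position: [0.4052, 0.2043, 0.1167]
tool_rot: [0.286, 3.128, 0.0]
ft_force: [-0.4, -0.3, -0.8]
grip_width: 0.403
grip_force: 0.0
```

Run:
```python
from h import *
from bench import ctrl
import cv2
where()
o=[]
for n,(a,b,c,e) in(("scene",(180,260,290,390)),("top",(165,255,180,270))):
    d=ctrl.get_image(n); o.append(cv2.resize(d["pixels"][a:b,c:e,::-1],(400,400*(b-a)//(e-c)),interpolation=cv2.INTER_CUBIC))
h=max(i.shape[0] for i in o);cv2.imwrite("pics/g1.png",np.hstack([np.pad(i,((0,h-i.shape[0]),(0,0),(0,0))) for i in o]))
```

```text
t 2.85 p [0.4052 0.2043 0.1167] ydir 79.5 z [ 0.  0. -1.] F [-0.4 -0.3 -0.8] w 0.403 gf 0.0 q [-0.77 -0.    0.25  2.07  0.    1.07  0.86]
```

View pics/g1.png

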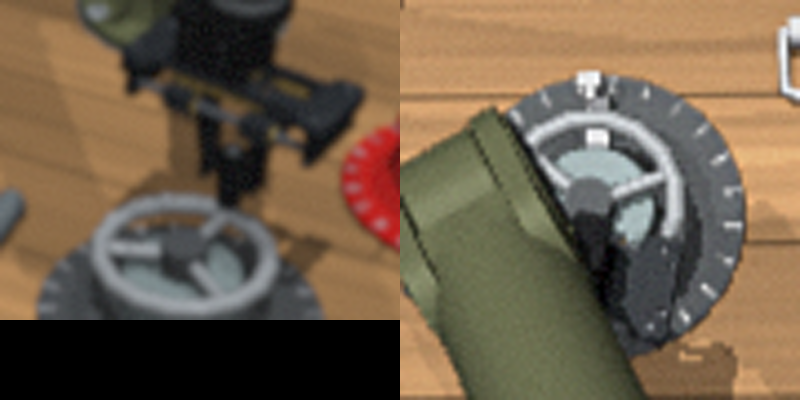

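The fingers straddle the handle at the wheel's near side (left half, about (235,180)) and are still closing. I'll let them finish.

send_rows(steps=[{"tx": 0, "ty": 0, "tz": 0, "turn": 0, "grip": 0.1}, {"tx": 0, "ty": 0, "tz": 0, "turn": 0, "grip": 0.1}, {"tx": 0, "ty": 0, "tz": 0, "turn": 0, "grip": 0.1}, {"tx": 0, "ty": 0, "tz": 0, "turn": 0, "grip": 0.1}], newtons=10)

```text
time: 3.45
position: [0.4052, 0.2044, 0.1166]
tool_rot: [0.286, 3.128, 0.0]
ft_force: [0.1, 0.7, 1.3]
grip_width: 0.29
grip_force: 10.0
```

send_rows(steps=[{"tx": -0.007, "ty": 0.13, "tz": 0, "turn": 0.8, "grip": 0.1}, {"tx": -0.007, "ty": 0.13, "tz": 0, "turn": 0.8, "grip": 0.1}, {"tx": -0.007, "ty": 0.13, "tz": 0, "turn": 0.8, "grip": 0.1}, {"tx": -0.007, "ty": 0.13, "tz": 0, "turn": 0.8, "grip": 0.1}, {"tx": -0.007, "ty": 0.13, "tz": 0, "turn": 0.8, "grip": 0.1}, {"tx": -0.007, "ty": 0.13, "tz": 0, "turn": 0.8, "grip": 0.1}], newtons=10)

```text
time: 4.2
position: [0.4268, 0.2446, 0.1166]
tool_rot: [-1.303, -2.856, 0.002]
ft_force: [-3.2, -0.4, 3.2]
grip_width: 0.289
grip_force: 10.0
```

Run:
```python
from h import *
p=where();d=p[:2]-(.4745,.1915);print(np.hypot(*d),np.degrees(np.arctan2(d[1],d[0])))
```

```text
t 4.2 p [0.4268 0.2446 0.1166] ydir 41.0 z [-0.002 -0.    -1.   ] F [-3.2 -0.4  3.2] w 0.289 gf 9.996270197443664 q [-0.8   0.08  0.24  1.99 -0.02  1.08  0.16]
0.07141407432975064 131.90861456459527
```

Forces are small. Continuing the arc.

send_rows(steps=[{"tx": -0.007, "ty": 0.13, "tz": 0, "turn": 0.8, "grip": 0.1}, {"tx": -0.007, "ty": 0.13, "tz": 0, "turn": 0.8, "grip": 0.1}, {"tx": -0.007, "ty": 0.13, "tz": 0, "turn": 0.8, "grip": 0.1}, {"tx": -0.007, "ty": 0.13, "tz": 0, "turn": 0.8, "grip": 0.1}, {"tx": -0.007, "ty": 0.13, "tz": 0, "turn": 0.8, "grip": 0.1}, {"tx": -0.007, "ty": 0.13, "tz": 0, "turn": 0.8, "grip": 0.1}, {"tx": -0.007, "ty": 0.13, "tz": 0, "turn": 0.8, "grip": 0.1}, {"tx": -0.007, "ty": 0.13, "tz": 0, "turn": 0.8, "grip": 0.1}, {"tx": -0.007, "ty": 0.13, "tz": 0, "turn": 0.8, "grip": 0.1}, {"tx": -0.007, "ty": 0.13, "tz": 0, "turn": 0.8, "grip": 0.1}], newtons=10)

```text
time: 5.45
position: [0.5006, 0.2598, 0.1167]
tool_rot: [-2.616, -1.734, -0.004]
ft_force: [-0.4, 6.8, -2.5]
grip_width: 0.286
grip_force: 10.0
```

Run:
```python
from h import *
p=where();d=p[:2]-(.4745,.1915);print(np.hypot(*d),np.degrees(np.arctan2(d[1],d[0])))
```

```text
t 5.45 p [0.5006 0.2598 0.1167] ydir -22.9 z [ 0.     0.004 -1.   ] F [-0.4  6.8 -2.5] w 0.286 gf 9.997015530243516 q [-0.83  0.23  0.35  1.83 -0.09  1.09 -0.85]
0.07313060525763145 69.10036625318345
```

send_rows(steps=[{"tx": -0.012, "ty": 0.13, "tz": 0, "turn": 0.8, "grip": 0.1}, {"tx": -0.012, "ty": 0.13, "tz": 0, "turn": 0.8, "grip": 0.1}, {"tx": -0.012, "ty": 0.13, "tz": 0, "turn": 0.8, "grip": 0.1}, {"tx": -0.012, "ty": 0.13, "tz": 0, "turn": 0.8, "grip": 0.1}, {"tx": -0.012, "ty": 0.13, "tz": 0, "turn": 0.8, "grip": 0.1}, {"tx": -0.007, "ty": 0.13, "tz": 0, "turn": 0.8, "grip": 0.1}, {"tx": -0.007, "ty": 0.13, "tz": 0, "turn": 0.8, "grip": 0.1}, {"tx": -0.007, "ty": 0.13, "tz": 0, "turn": 0.8, "grip": 0.1}, {"tx": -0.007, "ty": 0.13, "tz": 0, "turn": 0.8, "grip": 0.1}, {"tx": 0, "ty": 0, "tz": 0, "turn": 0, "grip": 0.1}], newtons=10)

```text
time: 6.7
position: [0.5466, 0.2023, 0.117]
tool_rot: [-3.131, -0.259, -0.016]
ft_force: [11.7, 1.8, -7.5]
grip_width: 0.288
grip_force: 10.0
```

Run:
```python
from h import *
from bench import ctrl
import cv2
p=where();d=p[:2]-(.4745,.1915);print(np.hypot(*d),np.degrees(np.arctan2(d[1],d[0])))
o=[]
for n,(a,b,c,e) in(("scene",(180,290,290,390)),("top",(155,255,180,280))):
    d=ctrl.get_image(n); o.append(cv2.resize(d["pixels"][a:b,c:e,::-1],(400,400*(b-a)//(e-c)),interpolation=cv2.INTER_CUBIC))
h=max(i.shape[0] for i in o);cv2.imwrite("pics/g2.png",np.hstack([np.pad(i,((0,h-i.shape[0]),(0,0),(0,0))) for i in o]))
```

```text
t 6.7 p [0.5466 0.2023 0.117 ] ydir -80.6 z [ 0.01   0.001 -1.   ] F [11.7  1.8 -7.5] w 0.288 gf 10.000031461240724 q [-0.85  0.28  0.53  1.79 -0.15  1.1  -1.68]
0.0728675477090562 8.487615435722565
```

View pics/g2.png

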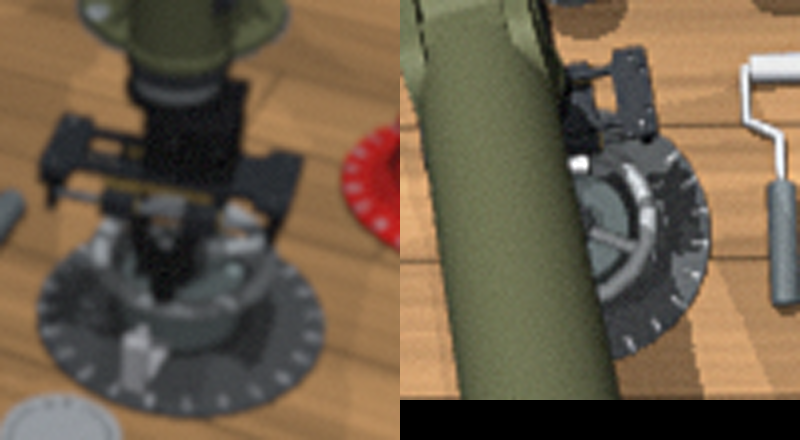

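The wheel is at about 8.5° and the pointer at about 1°, seen at left half (135,350). One more small step, then release, lift and swing aside to look.

send_rows(steps=[{"tx": 0.01, "ty": 0.15, "tz": 0, "turn": 0.9, "grip": 0.1}, {"tx": 0, "ty": 0, "tz": 0, "turn": 0, "grip": 0.1}, {"tx": 0, "ty": 0, "tz": 0, "turn": 0, "grip": 0.1}], newtons=10)

```text
time: 7.18
position: [0.5473, 0.1928, 0.117]
tool_rot: [3.141, 0.063, 0.011]
ft_force: [8.0, -0.3, -3.9]
grip_width: 0.295
grip_force: 10.0
```

send_rows(steps=[{"tx": 0, "ty": 0, "tz": 0, "turn": 0, "grip": 1}, {"tx": 0, "ty": 0, "tz": 0, "turn": 0, "grip": 1}, {"tx": 0, "ty": 0, "tz": 0, "turn": 0, "grip": 1}, {"tx": 0, "ty": 0, "tz": 0, "turn": 0, "grip": 1}, {"tx": 0, "ty": 0, "tz": 0, "turn": 0, "grip": 1}, {"tx": 0, "ty": 0, "tz": -0.6, "turn": 0, "grip": 1}, {"tx": 0, "ty": 0, "tz": -0.8, "turn": 0, "grip": 1}, {"tx": 0, "ty": 0, "tz": -0.8, "turn": 0, "grip": 1}, {"tx": 0, "ty": 0, "tz": -0.8, "turn": 0, "grip": 1}, {"tx": 0, "ty": 0, "tz": 0, "turn": 0, "grip": 1}])

```text
time: 8.43
position: [0.5463, 0.1939, 0.3012]
tool_rot: [-3.137, -0.064, -0.012]
ft_force: [-0.1, 0.5, -0.3]
grip_width: 0.998
grip_force: 0.0
```

Run:
```python
from h import *
where((.525,-.319,.32))
```

```text
t 8.425 p [0.5463 0.1939 0.3012] ydir -87.7 z [ 0.007  0.004 -1.   ] F [-0.1  0.5 -0.3] w 0.998 gf 0.0 q [-0.89  0.15  0.57  1.56 -0.08  1.45 -1.85]
units [-0.701  8.526 -0.351]
```

send_rows(steps=[{"tx": -0.07, "ty": 0.8, "tz": -0.04, "turn": 0, "grip": 1}, {"tx": -0.07, "ty": 0.8, "tz": -0.04, "turn": 0, "grip": 1}, {"tx": -0.07, "ty": 0.8, "tz": -0.04, "turn": 0, "grip": 1}, {"tx": -0.07, "ty": 0.8, "tz": -0.04, "turn": 0, "grip": 1}, {"tx": -0.07, "ty": 0.8, "tz": -0.04, "turn": 0, "grip": 1}, {"tx": -0.07, "ty": 0.8, "tz": -0.04, "turn": 0, "grip": 1}, {"tx": -0.07, "ty": 0.8, "tz": -0.04, "turn": 0, "grip": 1}, {"tx": -0.07, "ty": 0.8, "tz": -0.04, "turn": 0, "grip": 1}, {"tx": -0.07, "ty": 0.8, "tz": -0.04, "turn": 0, "grip": 1}, {"tx": -0.07, "ty": 0.8, "tz": 0, "turn": 0, "grip": 1}, {"tx": 0, "ty": 0.5, "tz": 0, "turn": 0.3, "grip": 1}, {"tx": 0, "ty": 0, "tz": 0, "turn": 0, "grip": 1}])

```text
time: 9.93
position: [0.5214, -0.3206, 0.3169]
tool_rot: [3.14, -0.01, -0.004]
ft_force: [-0.5, 0.2, 0.6]
grip_width: 1.0
grip_force: 0.0
```

Run:
```python
from h import *
from bench import ctrl
import cv2
where((.525,-.319,.192))
o=[]
for n,(a,b,c,e) in(("scene",(160,290,180,390)),("top",(155,265,180,390))):
    d=ctrl.get_image(n); np.savez(n+"2.npz",**d); o.append(cv2.resize(d["pixels"][a:b,c:e,::-1],(400*2,800*(b-a)//(e-c)),interpolation=cv2.INTER_CUBIC))
cv2.imwrite("pics/g3.png",o[1]);cv2.imwrite("pics/g4.png",o[0])
```

```text
t 9.925 p [ 0.5214 -0.3206  0.3169] ydir -90.4 z [-0.003 -0.001 -1.   ] F [-0.5  0.2  0.6] w 1.0 gf 0.0 q [-0.25  0.3   0.96  1.45 -0.24  1.52 -0.88]
units [ 0.065 -0.03   2.082]
```

View pics/g3.png

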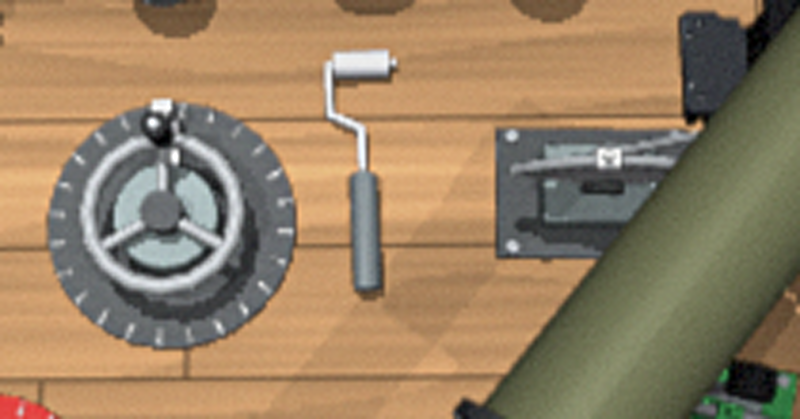

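The wheel handle (157,125) now stands just inside its pointer tab (161,106). I'll check the angle by numbers, then get the descent onto the knob.

Run:
```python
from h import *
t=dict(np.load("top2.npz"));f=lambda u,v:((u+.5)*210/800-.5+180,(v+.5)*210/800-.5+155)
h=atz(t,*f(157,122),.135);p=atz(t,*f(161,106),.061);c=atz(t,*f(160,211),.08)
for q in(h,p):
    d=q-c;print(q.round(4),np.hypot(*d[:2]),np.degrees(np.arctan2(d[1],d[0])))
print(c)
```

```text
[0.5458 0.1881 0.135 ] 0.07191123345392296 -2.8467689799605194
[0.5787 0.1954 0.061 ] 0.10483122958970445 1.998771984678537
[0.47394083 0.19169802 0.08      ]
```

View pics/g4.png

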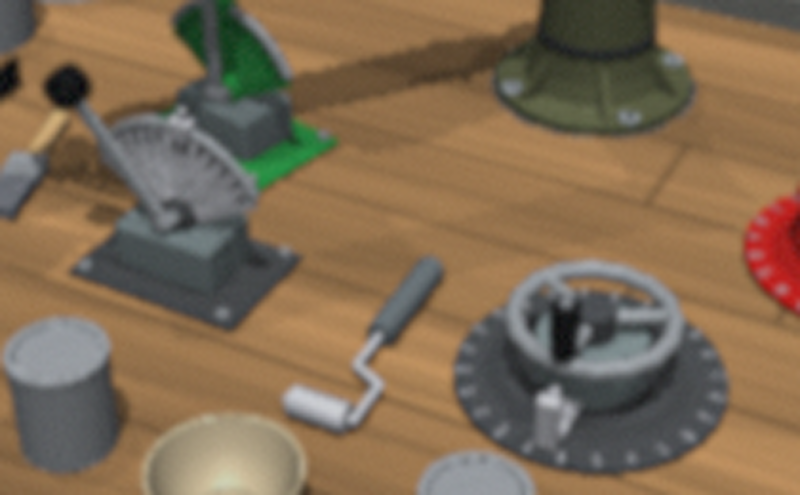

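Run:
```python
from h import *
t=dict(np.load("top2.npz"));s=dict(np.load("scene2.npz"))
f=lambda u,v:((u+.5)*210/800-.5+180,(v+.5)*210/800-.5+155)
g=lambda u,v:((u+.5)*210/800-.5+180,(v+.5)*210/800-.5+160)
inv=lambda q,o:[(q[0]-180+.5)*800/210-.5,(q[1]-o+.5)*800/210-.5]
c=np.array([.4745,.1915,0])
for a in(-6,-3,0,3,6):
    u=np.array([np.cos(np.radians(a)),np.sin(np.radians(a)),0])
    print(a,*[np.round(inv(proj(d,c+r*u+[0,0,z]),o)) for d,o in((t,155),(s,160)) for r,z in((.07,.135),(.07,.08),(.1,.061),(.122,.008))])
```

```text
-6 [161. 124.] [169. 137.] [176. 111.] [185. 102.] [556. 300.] [553. 352.] [534. 389.] [519. 452.]
-3 [157. 123.] [166. 137.] [170. 110.] [179. 101.] [560. 301.] [557. 353.] [540. 391.] [526. 454.]
0 [153. 123.] [162. 137.] [165. 110.] [173. 101.] [564. 303.] [561. 355.] [546. 393.] [533. 457.]
3 [149. 124.] [158. 137.] [159. 110.] [166. 101.] [568. 304.] [565. 356.] [552. 395.] [540. 459.]
6 [145. 124.] [154. 137.] [154. 111.] [160. 102.] [573. 305.] [570. 357.] [558. 397.] [547. 461.]
```

Handle and pointer agree to within about 5° by both cameras and by the grip, against a limit of 8.6°. I'll check that more finely at the end. Next, descend over the lever knob and grip it across the swing.

send_rows(steps=[{"tx": 0.06, "ty": 0, "tz": 0.4, "turn": 0, "grip": 1}, {"tx": 0, "ty": 0, "tz": 0.5, "turn": 0, "grip": 1}, {"tx": 0, "ty": 0, "tz": 0.5, "turn": 0, "grip": 1}, {"tx": 0, "ty": 0, "tz": 0.5, "turn": 0, "grip": 1}, {"tx": 0, "ty": 0, "tz": 0.1, "turn": 0, "grip": 1}, {"tx": 0, "ty": 0, "tz": 0, "turn": 0, "grip": 0.3}, {"tx": 0, "ty": 0, "tz": 0, "turn": 0, "grip": 0.3}, {"tx": 0, "ty": 0, "tz": 0, "turn": 0, "grip": 0.3}, {"tx": 0, "ty": 0, "tz": 0, "turn": 0, "grip": 0.3}, {"tx": 0, "ty": 0, "tz": 0, "turn": 0, "grip": 0.3}, {"tx": 0, "ty": 0, "tz": 0, "turn": 0, "grip": 0.3}, {"tx": 0, "ty": 0, "tz": 0, "turn": 0, "grip": 0.3}], newtons=10)

```text
time: 11.52
position: [0.5268, -0.3189, 0.1985]
tool_rot: [3.14, -0.003, 0.001]
ft_force: [-0.3, -2.2, 0.6]
grip_width: 0.457
grip_force: 10.0
```

Run:
```python
from h import *
p=where((.525,-.204,.224));print(np.arcsin((p[1]+.2224)/.16))
```

```text
t 11.525 p [ 0.5268 -0.3189  0.1985] ydir -90.1 z [ 0.001 -0.002 -1.   ] F [-0.3 -2.2  0.6] w 0.457 gf 9.989878535270691 q [-0.23  0.37  0.92  1.62 -0.3   1.3  -0.83]
units [-0.033 -1.914 -0.428]
-0.6472116774900797
```

send_rows(steps=[{"tx": 0, "ty": -0.21, "tz": -0.142, "turn": 0, "grip": 0.3}, {"tx": 0, "ty": -0.222, "tz": -0.123, "turn": 0, "grip": 0.3}, {"tx": 0, "ty": -0.235, "tz": -0.102, "turn": 0, "grip": 0.3}, {"tx": 0, "ty": -0.24, "tz": -0.078, "turn": 0, "grip": 0.3}, {"tx": 0, "ty": -0.248, "tz": -0.055, "turn": 0, "grip": 0.3}, {"tx": 0, "ty": -0.252, "tz": -0.03, "turn": 0, "grip": 0.3}, {"tx": 0, "ty": -0.255, "tz": -0.008, "turn": 0, "grip": 0.3}, {"tx": 0, "ty": -0.253, "tz": 0.018, "turn": 0, "grip": 0.3}, {"tx": 0, "ty": 0, "tz": 0, "turn": 0, "grip": 0.3}, {"tx": 0, "ty": 0, "tz": 0, "turn": 0, "grip": 0.3}], newtons=10)

```text
time: 12.78
position: [0.5271, -0.2003, 0.229]
tool_rot: [-3.138, -0.002, 0.001]
ft_force: [1.5, 3.0, 3.7]
grip_width: 0.457
grip_force: 10.0
```

Run:
```python
from h import *
p=where((.525,-.204,.23));print(np.arcsin((p[1]+.2224)/.16))
```

```text
t 12.775 p [ 0.5271 -0.2003  0.229 ] ydir -89.9 z [-0.001  0.004 -1.   ] F [1.5 3.  3.7] w 0.457 gf 9.991532117128372 q [-0.49  0.19  0.92  1.71 -0.16  1.32 -1.11]
units [-0.034  0.062 -0.017]
0.13871489714281962
```

send_rows(steps=[{"tx": 0, "ty": 0.05, "tz": 0, "turn": 0, "grip": 0.3}, {"tx": 0, "ty": 0, "tz": 0, "turn": 0, "grip": 0.3}, {"tx": 0, "ty": 0, "tz": 0, "turn": 0, "grip": 0.3}])

```text
time: 13.15
position: [0.5269, -0.2055, 0.2292]
tool_rot: [-3.141, 0.002, 0.0]
ft_force: [1.8, 4.7, 3.6]
grip_width: 0.456
grip_force: 10.0
```

send_rows(steps=[{"tx": 0, "ty": 0, "tz": 0, "turn": 0, "grip": 1}, {"tx": 0, "ty": 0, "tz": 0, "turn": 0, "grip": 1}, {"tx": 0, "ty": 0, "tz": 0, "turn": 0, "grip": 1}, {"tx": 0, "ty": 0, "tz": 0, "turn": 0, "grip": 1}, {"tx": 0, "ty": 0, "tz": -0.5, "turn": 0, "grip": 1}, {"tx": 0, "ty": 0, "tz": -0.7, "turn": 0, "grip": 1}, {"tx": 0, "ty": -0.8, "tz": -0.2, "turn": 0, "grip": 1}, {"tx": 0, "ty": -0.8, "tz": 0, "turn": 0, "grip": 1}, {"tx": 0, "ty": -0.8, "tz": 0, "turn": 0, "grip": 1}, {"tx": 0, "ty": -0.8, "tz": 0, "turn": 0, "grip": 1}, {"tx": 0, "ty": 0, "tz": 0, "turn": 0, "grip": 1}])

```text
time: 14.52
position: [0.5269, -0.0088, 0.313]
tool_rot: [-3.14, -0.012, 0.001]
ft_force: [-0.1, -1.3, 0.9]
grip_width: 0.999
grip_force: 0.0
```

Run:
```python
from h import *
from bench import ctrl
import cv2
where()
o=[]
for n,(a,b,c,e) in(("scene",(160,220,180,260)),("top",(155,235,300,400))):
    d=ctrl.get_image(n); np.savez(n+"3.npz",**d); o.append(cv2.resize(d["pixels"][a:b,c:e,::-1],(400,300 if n=="scene" else 320),interpolation=cv2.INTER_CUBIC))
h=max(i.shape[0] for i in o);cv2.imwrite("pics/g5.png",np.hstack([np.pad(i,((0,h-i.shape[0]),(0,0),(0,0))) for i in o]))
```

```text
t 14.525 p [ 0.5269 -0.0088  0.313 ] ydir -89.6 z [-0.001  0.001 -1.   ] F [-0.1 -1.3  0.9] w 0.999 gf 0.0 q [-0.78  0.02  0.77  1.66 -0.01  1.47 -1.58]
```

View pics/g5.png

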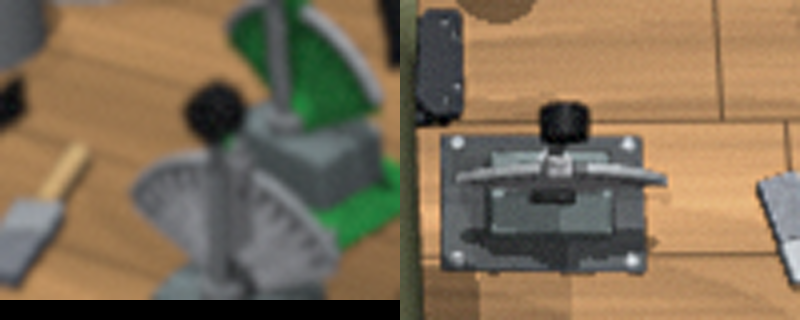

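Both views show the lever standing across the pointer: knob at (216,112) in the scene half and (564,121) in the top half, pointer at (558,165). I'll work out both angles, fitting the handle silhouette for the wheel.

Run:
```python
from h import *
import cv2
t=dict(np.load("top3.npz"));s=dict(np.load("scene3.npz"));t0=dict(np.load("top.npz"));s0=dict(np.load("scene.npz"))
C=np.array([.5007,-.2224,.065])
ang=lambda q:(np.arctan2(q[1],q[2]).round(3),np.hypot(q[1],q[2]).round(4))
X=np.array([1,-.0084,0])
for n,d,(u,v) in(("s",s,((216.5)/5-.5+180,(112.5)/5-.5+160)),("t",t,(164.5/4-.5+300,121.5/4-.5+155))):
    print(n,"knob",ang(atplane(d,u,v,C+.026*X,X)-C))
# silhouette fit: dark handle
def fit(d,c):
    img=d["pixels"].astype(int); dark=(img.max(2)<48)
    best=[]
    for a in np.arange(-12,14,1.):
        u=c+.07*np.array([np.cos(np.radians(a)),np.sin(np.radians(a)),0])
        P=[u+[.013*np.cos(k),.013*np.sin(k),z] for z in(.08,.135) for k in np.arange(0,6.28,.3)]
        S=16; pts=np.array([proj(d,p) for p in P])
        m=np.zeros((420*4,560*4),np.uint8);cv2.fillConvexPoly(m,cv2.convexHull(((pts+.5)*4).astype(np.float32)).astype(int),255)
        m=cv2.resize(m,(560,420),interpolation=cv2.INTER_AREA)/255.
        r=cv2.dilate(m,np.ones((5,5)))>0
        best.append((np.abs(m-dark)[r].sum().round(1),a))
    return sorted(best)[:4]
for n in("top2","scene2","top3","scene3"):
    d=dict(np.load(n+".npz"));print(n,fit(d,np.array([.4745,.1915,0])))
```

```text
s knob (np.float64(0.113), np.float64(0.1608))
t knob (np.float64(0.099), np.float64(0.1622))
top2 [(np.float64(55.5), np.float64(-2.0)), (np.float64(55.8), np.float64(-3.0)), (np.float64(55.8), np.float64(0.0)), (np.float64(56.2), np.float64(1.0))]
scene2 [(np.float64(70.8), np.float64(2.0)), (np.float64(72.1), np.float64(0.0)), (np.float64(73.3), np.float64(3.0)), (np.float64(73.8), np.float64(1.0))]
top3 [(np.float64(58.5), np.float64(-2.0)), (np.float64(58.7), np.float64(-3.0)), (np.float64(58.8), np.float64(0.0)), (np.float64(59.2), np.float64(1.0))]
scene3 [(np.float64(70.8), np.float64(2.0)), (np.float64(72.1), np.float64(0.0)), (np.float64(73.3), np.float64(3.0)), (np.float64(73.8), np.float64(1.0))]
```

The lever is at about 0.11 against its pointer's 0.115 rad. The handle is at about 0° against its pointer's 2°. The arm is clear of everything, so I'm handing in.

```bash
python3 -c "
from bench import ctrl
print(ctrl.close_job())"
```

```text
the job is handed in; nothing more can be done
None
```

I set both controls and handed the job in: by camera, the vent lever is within about 0.02 rad of its pointer and the handwheel handle within about 5° of its own, both inside the limits. Both are released and the arm is clear; the hand-in returned no verdict.

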